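# Hold a heater insert square in the marking jig

### The arm

A 6-joint arm with a two-finger parallel gripper is mounted at the origin on a cart in front of the work surface, level with it; the furniture and walls round the work are solid. World frame = base frame: x ahead of the robot, y to its left, z up, the work surface at z = 0. Lengths are in m, angles in rad, forces in N, time in s.
With the tool pointing down it reaches from about 0.375 to 0.975 m from the base axis. Payload 3.8 kg.
Tool frame: the origin (TCP) lies where the fingers leave the gripper's body, on its centre line; the fingertips stand 73 mm ahead of it and the grasp point (between the pads) lies 54 mm ahead of it; z points along the fingers, y is the line along which they close (so a half turn about z gives the same grasp; the last joint's range is limited). The gripper opens to 85 mm and grips with 20 to 120 N. Pads are 22 mm wide; open, the fingers measure 114 mm over their backs; the gripper's body (76 mm by 85 mm) begins 54 mm behind the grasp point. The pads swing forward as they close: fully open they stand 13 mm farther back than shut.
Start: joints at [-1.159, 0.264, 1.604, -0, 1.274, -0.037], TCP at [0.293, -0.608, 0.304] pointing down, gripper open.
Joint ranges: [-2.63, 2.63], [-0.94, 2.18], [0.31, 2.57], [-1.31, 4.45], [0, 2.66], [-2.55, 2.55]. Speed limits (rad/s): [2.57, 2.57, 3.14, 3.14, 3.14, 3.14].

### API

Orientations are given as a rotation vector (axis times angle).
In Python, from workcell import read_state, viewer, bot gives the robot as it stands.
- The arm moves only by the tool jog_arm, never from a script. Its argument "increments" is a list that holds one entry, the list of rows, each a list of 7 numbers: the shift along the tool's x, y, z in units of 30 mm (1.0 is 30 mm), then the turn, a rotation vector about the tool's x, y, z in units of 6 degrees (1.0 is 6 degrees), then the opening, from -1 (shut) to 1 (fully open). A call has exactly 5 rows; each row shifts and turns the commanded pose from where the row before left it, along the tool's axes as they then stand; what a row does not reach is not made up. A row lasts 1/12 s, in which the tool goes at most 41.7 mm and 7.16 degrees, less where a joint would pass 70% of its speed; a pose out of reach is approached as far as the arm can. A call is refused whole if a number of a shift passes 1 or a number of a turn 1, either way. A call with a gripper value outside its range is refused whole. The fingers move at their own pace and stop on an object; "force" is the grip in N (left out, the last holds). Time passes only in rows, so rows that do not move let the fingers close, or fill a call up. It gives the time, the measured TCP pose, the force, the opening and the grip force at its end, in the units of the state.
- read_state(): the state, without advancing time (a new reading comes with each control period).
- viewer.read_camera(name): name is "side" or "top" or "wrist"; returns (picture, depth): 400x640x3 uint8, blue, green, red; 400x640 float32, m along the optical axis (not along the pixel's ray), 0 where there is no reading.
- viewer.camera_params(name): a dict with "fx", "fy", "cx", "cy" (pixels), "k1" (the pictures are not rectified: a ray, as slopes to the right and down, at radius r is drawn at 1 + k1 r^2 times it, then the intrinsics apply), "R" (3x3) and "t" (3): a world point X has camera coordinates R X + t; the wrist camera has in their place "hand_eye" (4x4, takes a point from camera to tool coordinates, whose origin is the TCP and whose axes are the flange's). Camera axes: x right, y down, z forward; pixel columns grow to the right and rows downward; lengths in m; the calibration is good to about 2 mm. A picture is of the moment at which its call begins: read the wrist's pose just before it. camera_params takes no time and is no camera call.
- bot.finish_job(): hands the job in; it is judged then, once.
The state is a dict: "time": time; "q": joint angles; "joint_vel": joint speeds; "joint_torque": joint torques, N m; "tool_pos": TCP position; "tcp_rot": TCP orientation; "wrist_force": force on the tool from outside, world axes, zero at the start; "torque": the same for the moment, N m; "width": opening from 0.0 (shut) to 1.0 (fully open); "grip_force": force on a finger pad.
Only numpy, scipy, OpenCV 4.12 (cv2) and the standard library are available. Lean on these libraries where they do the work, as an engineer would, in place of code of your own. Each camera call takes 0.05 s, during which the arm holds its last target. There are 200 camera calls.

### The job

Turn the marking jig's handwheel clockwise (seen from above), over several grasps, until the stop's right-hand face is in line with the long line on top of the fence. Then slide the loose metal block (do not lift or tip it) along the bed, square against the fence and up to the stop, and with one diagonal push of the fingers press it firmly against the fence and down on the bed together. Finish while still holding it pressed like that, and leave the hex-key holder, the jar and the timer where they stand.

Things in the scene. Friction and masses are not known exactly. Their poses are not given: they have to be found in the camera images.
- jig: Marking jig, fixed to the worktop, turned up to 0.2 rad. Origin on the worktop; x points to the fence (away from the robot), y left along the fence, z up. In these axes, mm: bed x -60..45, y -135..130, top z 12; fence face is the plane x 30; gearbox under the handwheel x -33..33, y 70..130, up to z 54. Seated, the block's centre is at x 5, z 30, with the stop on the line y -31.
- bed: The grey flat bed plate of the jig, 12 mm thick; same origin and axes as the jig. The block slides on it. Beware: tall instruments stand behind the worktop, their fronts at about world x 0.60 wherever y is below 0.13, so keep hand and forearm short of that (swing over close to the base; lean the hand towards the robot when working at the bed's right end).
- fence: Upright aluminium fence along the far edge of the bed; same origin and axes as the jig. Occupies x 30..45, y -135..65, z 12..52 mm. Dark graduation lines every 10 mm lie on its top; the long thick one is at y 0.
- set_line (a point): The middle of the long thick line on top of the fence: jig x +37.5, y 0, z 52 mm.
- stop: Steel stop that slides along the fence, driven by the handwheel, 22 mm long (y), 36 mm deep, top 47 mm above the bed. Origin on its right-hand face (facing the block), at the fence face, at bed-top height; axes as the jig's. The face is at jig y = 36 mm - 12 mm per rad of the wheel, so on the long line (y 0) at 3.0 rad. Friction holds it; it gives way if pushed along the fence with over 15 N.
- wheel (a joint): Handwheel angle, rad, growing clockwise seen from above, range 0 to 4.5; growing moves the stop to the right (jig -y). 3.0 sets the stop face on the long line; it starts at 0.2 to 1.2. At 3.0 the white bar on the wheel's top points along jig -x, to the robot. It stays where it is left; turning takes about 0.2 N m.
- wheel_grip (a point): Centre of the round black handwheel on its vertical axis, half-way up its rim: 60 mm diameter, 20 mm high, z 78 to 98 mm over the worktop, higher than all else on the jig. Jig x 0, y 100 mm. Take it across the diameter from above.
- block_center (a point): Centre of the loose aluminium heating-block insert on the bed: 50 (x) x 62 (y) x 36 mm high, 0.25 kg, six dark holes on top. Starts up to 0.15 rad off square, 10 to 30 mm short of the fence, 10 to 40 mm right of its set place. Its front upper edge (own -x side, towards the robot) has a 12 mm, 45 degree bevel all along, centred 19 mm in front of and 12 mm above this point: push diagonally there.
- block: The same loose block; origin at the centre of its underside, 18 mm below block_center; x points to the fence, y to the left.
- hex_holder_mid (a point): Bystander: black hex-key holder, 29 x 60 mm, 78 mm high, standing to the right of the jig; this point is at half the height of its base. Leave alone.
- jar_mid (a point): Bystander: small screw-cap jar, 42 mm diameter, 57 mm high, standing behind the jig; its centre. Leave alone.
- bench_timer_mid (a point): Bystander: flat bench timer, 66 x 66 x 19 mm, lying farther right; its centre. Leave alone.
Not all that is in view belongs to the job. What is shaped like the block but pink is not meant.

How it is judged:
On the way:
1. the handwheel is turned until the stop face is at the long line (3.0 rad, within 0.25) (value of joint wheel between 2.75 and 3.25 rad), for 0.3 s.
At the end, for the whole second after the job is handed in: Wheel within 0.25 rad of 3.0 (stop face within 3 mm of the long line); block at rest, flat and square (0.05 rad), within 3 mm of fence and stop; fingers push it with over 4 N so that it presses the fence with over 3 N and the bed with over 5.5 N (its weight included) (all of step 1 and x of block_center in the frame of jig between 0.002 and 0.0075 m and y of block_center in the frame of stop between -0.0345 and -0.0285 m and z of block_center in the frame of jig between 0.027 and 0.0325 m and angle between the x axis of block and the x axis of jig, either way round below 0.05 rad and angle between block's own z axis and vertical below 0.05 rad and contact force between block and fence above 3 N and contact force between block and bed above 5.5 N and contact force between the fingers and block above 4 N and linear speed of block below 0.01 m/s); the arm keeps its last pose, push and grip.
It fails at once if a bystander is moved by more than 15 mm (distance of any of hex_holder_mid, jar_mid, bench_timer_mid from where it was at the start of the episode above 0.015 m).
It fails at once if the block is lifted or tipped off the bed (angle between block's own z axis and vertical above 0.35 rad or height (world z) of block_center above 0.06 m).
It also fails if it takes over 72 s, if anything falls off the work surface, if the arm or the gripper's body presses on something with over 40 N, if the wrist force passes 120 N, or if a joint passes its speed limit or range.

## Working session

There is one attempt and no reset: what is moved stays moved. The work goes in short steps, Python scripts to look and compute and a tool call to move; the robot and the scene stay as the last step left them, time stands still between calls to the robot, and variables do not carry over. Pictures are saved under pics/ and viewed, at most 10 in all, crops included, and the job is handed in when it is done.

Besides the shell and the picture viewer there is one more tool, called after "Request:" as a command line: name --argument value ..., lists and objects as JSON in quotes. jog_arm: Moves the arm, as the interface text tells. Its arguments: {"type":"object","properties":{"increments":{"type":"array","items":{"type":"array","items":{"type":"array","items":{"type":"number"}}}},"force":{"type":"number"}},"required":["increments"]}

```bash
ls; mkdir -p pics
cat > h.py <<'E'
import numpy as np, cv2
from scipy.spatial.transform import Rotation as Ro
from workcell import read_state, viewer, bot
def cam(name):
    s=read_state(); im,d=viewer.read_camera(name); p=viewer.camera_params(name)
    K=np.array([[p['fx'],0,p['cx']],[0,p['fy'],p['cy']],[0,0,1.]]); D=np.array([p['k1'],0,0,0.])
    if 'hand_eye' in p:
        H=np.array(p['hand_eye']); T=np.eye(4);T[:3,:3]=Ro.from_rotvec(s['tcp_rot']).as_matrix();T[:3,3]=s['tool_pos']
        W=np.linalg.inv(T@H); R,t=W[:3,:3],W[:3,3]
    else: R,t=np.array(p['R']),np.array(p['t'])
    return dict(im=im,d=d,K=K,D=D,R=R,t=t)
def onz(c,uv,z):
    uv=np.array(uv,float).reshape(-1,1,2); n=cv2.undistortPoints(uv,c['K'],c['D']).reshape(-1,2)
    r=np.c_[n,np.ones(len(n))]@c['R']; o=-c['R'].T@c['t']
    return o+r*((z-o[2])/r[:,2])[:,None]
def proj(c,X):
    return cv2.projectPoints(np.array(X,float).reshape(-1,1,3),cv2.Rodrigues(c['R'])[0],c['t'],c['K'],c['D'])[0].reshape(-1,2)
E
python3 - <<'E'
from h import *
s=read_state(); print({k:np.round(v,3) for k,v in s.items()})
for n in ('top','side'):
    c=cam(n); cv2.imwrite(f'pics/{n}0.png',c['im']); print(n,-c['R'].T@c['t'],c['R'][2])
E
```

```text
pics
{'time': np.float64(0.0), 'q': array([-1.159,  0.265,  1.605, -0.   ,  1.274, -0.037]), 'joint_vel': array([ 0.002, -0.001,  0.001,  0.   , -0.   ,  0.001]), 'joint_torque': array([-1.0000e-03, -5.1511e+01, -3.6732e+01, -0.0000e+00,  1.3000e-02,
       -0.0000e+00]), 'tool_pos': array([ 0.293, -0.608,  0.303]), 'tcp_rot': array([-3.061e+00, -6.990e-01,  1.000e-03]), 'wrist_force': array([-1.723,  0.797,  0.256]), 'torque': array([-0.027, -0.061,  0.032]), 'grip_force': np.float64(0.0), 'width': np.float64(0.999)}
top [0.51657644 0.00906992 1.23090235] [ 0.06196783  0.0086986  -0.99804024]
side [ 0.49892895 -1.1394523   0.53116482] [ 0.07132417  0.9324333  -0.35423298]
```

View pics/top0.png

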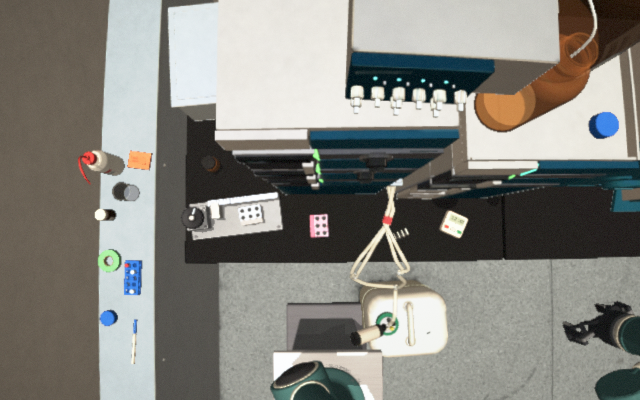

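View pics/side0.png

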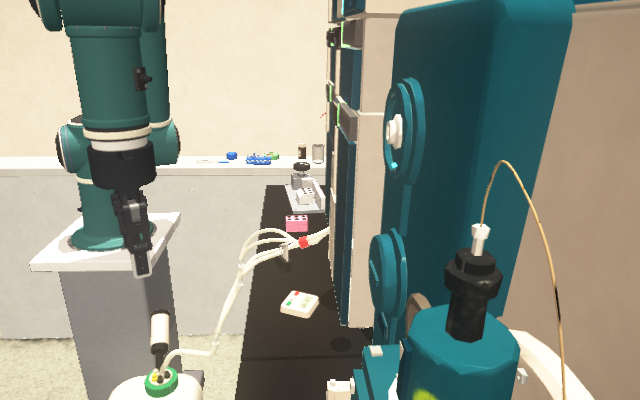

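The top view shows the wheel at (193,217), stop (214,210), and the metal block with white top on the bed at (250,214). The pink look-alike is at (319,225), the hex-key holder about (402,232), the timer at (453,223) and the jar at (210,163). The block candidates are the metal one (250,214) and the pink one (319,225), so I choose the metal one. I'll check it in a close crop.

Run:
```python
from h import *
c=cam('top'); im=c['im']
a=im[180:250,170:300]; cv2.imwrite('pics/crop1.png',cv2.resize(a,None,fx=6,fy=6,interpolation=cv2.INTER_CUBIC))
d=c['d']; print(onz(c,[(193,217)],.098),onz(c,[(250,214)],.048),onz(c,[(210,163)],.05),onz(c,[(402,232)],.05),onz(c,[(453,223)],.02))
for u,v in [(193,217),(250,214),(240,200)]: print(d[v,u])
```

```text
[[0.54281516 0.36179899 0.098     ]] [[0.55144226 0.21394429 0.048     ]] [[0.69780514 0.32922333 0.05      ]] [[ 0.49741449 -0.21377612  0.05      ]] [[ 0.52130633 -0.36863859  0.02      ]]
1.1376865
1.1843213
1.1839216
```

View pics/crop1.png

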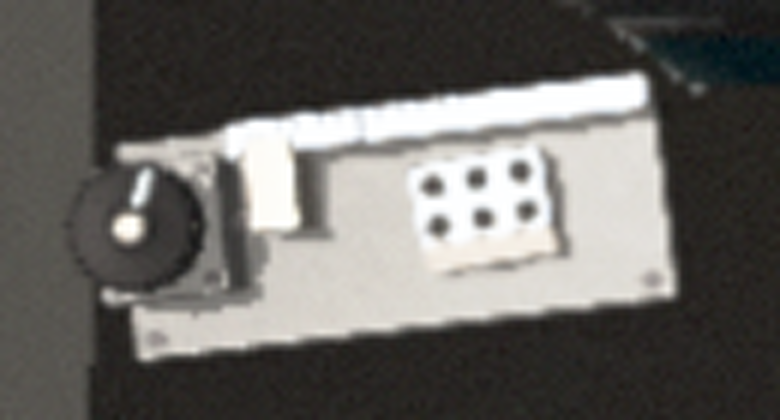

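The close crop shows the metal block (white top, six holes, tan bevel on the near side) at crop (480,205), so the choice is confirmed. The wheel hub is at crop (127,228) with its bar pointing up and slightly right, about 0.3 rad. The stop's right face is at crop x≈298 and the long line at x≈362.

```bash
cat >> h.py <<'E'
def plan(wps, s=None, ncall=None):
    """wps: list of (pos, rotation matrix, rows). prints shifts/turns in tool axes units"""
    s=s or read_state(); p=np.array(s['tool_pos']); R=Ro.from_rotvec(s['tcp_rot'])
    for P,RT,n in wps:
        RT=R if RT is None else RT; w=(R.inv()*RT).as_rotvec()/n; dp=(np.array(P)-p)/n
        for i in range(n):
            r=np.r_[R.inv().apply(dp)/.03, w/np.radians(6)]; print(np.round(r,2).tolist())
            p=p+dp; R=R*Ro.from_rotvec(w)
        print('--')
def down(yang): # tool down, closing axis y at world angle yang
    y=np.array([np.cos(yang),np.sin(yang),0]); z=np.array([0,0,-1.]); return Ro.from_matrix(np.c_[np.cross(y,z),y,z])
E
python3 - <<'E'
from h import *
c=cam('top')
f=lambda x,y:(170+(x+.5)/6-.5,180+(y+.5)/6-.5)
bl=onz(c,[f(138,360),f(675,297)],.012)[:,:2]; print(bl)
d=bl[0]-bl[1]; yaw=np.arctan2(-d[0],d[1]); fe=onz(c,[f(225,130),f(648,75)],.052)[:,:2]; d2=fe[0]-fe[1]; print(yaw,np.arctan2(-d2[0],d2[1]),np.linalg.norm(d),np.linalg.norm(d2))
w=onz(c,[f(127,228)],.1)[0,:2]; print('wheel',w)
for y0 in (yaw,):
    R=np.array([[np.cos(y0),-np.sin(y0)],[np.sin(y0),np.cos(y0)]])
    print('origin wheel',w-R@[0,.1],'origin FL',bl[0]-R@[-.06,.13],'FR',bl[1]-R@[-.06,-.135])
hub=[f(127,228),f(145,175)]; p=onz(c,hub,.099)[:,:2]; print('bar',np.arctan2(*(p[1]-p[0])[::-1]))
# heights along the swing corridor
uu,vv=np.meshgrid(np.arange(0,640,4),np.arange(0,400,4)); z=c['d'][vv,uu]
n=cv2.undistortPoints(np.c_[uu.ravel(),vv.ravel()].astype(float).reshape(-1,1,2),c['K'],c['D']).reshape(-1,2)
X=(np.c_[n,np.ones(len(n))]*z.ravel()[:,None]-c['t'])@c['R']; X=X[z.ravel()>0]
for ya in np.arange(-.7,.45,.1):
    m=(abs(X[:,1]-ya)<.05)&(X[:,0]>.28)&(X[:,0]<.58); print(round(ya,1),X[m][:,2].max() if m.any() else None,X[m][X[m][:,2].argmax()] if m.any() else '')
E
```

```text
[[0.47881033 0.38932309]
 [0.50809469 0.12663409]]
0.11102080197706816 0.12036346635324295 0.26431626369195504 0.20216601289634975
wheel [0.54121786 0.36739768]
origin wheel [0.55229715 0.26801333] origin FL [0.55284402 0.26677101] FR [0.55276826 0.26745053]
bar -0.325256488331165
-0.7 0.34976355440007584 [ 0.32026574 -0.66537701  0.34976355]
-0.6 0.48364391345951513 [ 0.29754733 -0.57110464  0.48364391]
-0.5 0.63523684643823 [ 0.28800632 -0.45410729  0.63523685]
-0.4 0.6512071467860303 [ 0.28234901 -0.44197416  0.65120715]
-0.3 0.0181111224555107 [ 0.51870258 -0.34270235  0.01811112]
-0.2 0.08065677028152396 [ 0.57483586 -0.18183616  0.08065677]
-0.1 0.06865572123633701 [ 0.46549335 -0.126689    0.06865572]
-0.0 0.041894437465295316 [0.54440339 0.0049105  0.04189444]
0.1 0.014957286757932009 [0.54608149 0.14390515 0.01495729]
0.2 0.052086141657369744 [0.55691556 0.20757878 0.05208614]
0.3 0.099095500276791 [0.55627612 0.34219264 0.0990955 ]
0.4 0.10120341552956687 [0.54547278 0.36359418 0.10120342]
```

Run:
```python
from h import *
y0=-1.122
plan([((.40,-.26,.29),down(y0-.95),15),((.415,.09,.27),down(y0-1.8),15),((.535,.36,.26),down(1.53),15)])
```

```text
[0.55, -0.59, 0.03, -0.0, 0.0, 0.6]
[0.51, -0.63, 0.03, -0.0, 0.0, 0.6]
[0.47, -0.66, 0.03, -0.0, 0.0, 0.6]
[0.43, -0.69, 0.03, -0.0, 0.0, 0.6]
[0.38, -0.71, 0.03, -0.0, 0.0, 0.6]
[0.34, -0.73, 0.03, -0.0, 0.0, 0.6]
[0.29, -0.75, 0.03, -0.0, 0.0, 0.6]
[0.24, -0.77, 0.03, -0.0, 0.0, 0.6]
[0.19, -0.79, 0.03, -0.0, 0.0, 0.6]
[0.14, -0.8, 0.03, -0.0, 0.0, 0.6]
[0.09, -0.8, 0.03, -0.0, 0.0, 0.6]
[0.04, -0.81, 0.03, -0.0, 0.0, 0.6]
[-0.01, -0.81, 0.03, -0.0, 0.0, 0.6]
[-0.06, -0.81, 0.03, -0.0, 0.0, 0.6]
[-0.11, -0.8, 0.03, -0.0, 0.0, 0.6]
--
[-0.34, -0.7, 0.04, 0.0, -0.0, 0.54]
[-0.38, -0.68, 0.04, 0.0, -0.0, 0.54]
[-0.42, -0.65, 0.04, 0.0, -0.0, 0.54]
[-0.46, -0.63, 0.04, 0.0, -0.0, 0.54]
[-0.49, -0.6, 0.04, 0.0, -0.0, 0.54]
[-0.53, -0.57, 0.04, 0.0, -0.0, 0.54]
[-0.56, -0.54, 0.04, 0.0, -0.0, 0.54]
[-0.59, -0.51, 0.04, 0.0, -0.0, 0.54]
[-0.62, -0.48, 0.04, 0.0, -0.0, 0.54]
[-0.64, -0.44, 0.04, 0.0, -0.0, 0.54]
[-0.67, -0.4, 0.04, 0.0, -0.0, 0.54]
[-0.69, -0.37, 0.04, 0.0, -0.0, 0.54]
[-0.71, -0.33, 0.04, 0.0, -0.0, 0.54]
[-0.72, -0.29, 0.04, 0.0, -0.0, 0.54]
[-0.74, -0.24, 0.04, 0.0, -0.0, 0.54]
--
[-0.53, -0.39, 0.02, 0.0, 0.0, 1.17]
[-0.57, -0.32, 0.02, 0.0, 0.0, 1.17]
[-0.61, -0.25, 0.02, 0.0, 0.0, 1.17]
[-0.63, -0.18, 0.02, 0.0, 0.0, 1.17]
[-0.65, -0.1, 0.02, 0.0, 0.0, 1.17]
[-0.66, -0.02, 0.02, 0.0, 0.0, 1.17]
[-0.65, 0.06, 0.02, 0.0, 0.0, 1.17]
[-0.64, 0.14, 0.02, 0.0, 0.0, 1.17]
[-0.62, 0.22, 0.02, 0.0, 0.0, 1.17]
[-0.59, 0.29, 0.02, 0.0, 0.0, 1.17]
[-0.55, 0.36, 0.02, 0.0, 0.0, 1.17]
[-0.5, 0.43, 0.02, 0.0, 0.0, 1.17]
[-0.44, 0.48, 0.02, 0.0, 0.0, 1.17]
[-0.38, 0.53, 0.02, 0.0, 0.0, 1.17]
[-0.31, 0.58, 0.02, 0.0, 0.0, 1.17]
--
```

```bash
cat >> h.py <<'E'
def planc(wps, s=None):
    """one constant row per waypoint (repeat n times)"""
    s=s or read_state(); p=np.array(s['tool_pos']); R=Ro.from_rotvec(s['tcp_rot'])
    for P,RT,n in wps:
        RT=R if RT is None else RT; w=(R.inv()*RT).as_rotvec()/n; st=Ro.from_rotvec(w); M=np.zeros((3,3)); Q=R
        for i in range(n): M+=Q.as_matrix(); Q=Q*st
        v=np.linalg.solve(M,np.array(P)-p); print(n,np.round(np.r_[v/.03,w/np.radians(6)],2).tolist()); p=np.array(P);R=Q
E
python3 - <<'E'
from h import *
W=[(.325,-.49,.3),(.36,-.37,.295),(.395,-.25,.29),(.41,-.13,.28),(.41,0,.27),(.42,.12,.27),(.47,.24,.26),(.535,.36,.26)]
planc([(w,down(-1.122+2.61*(i+1)/8),5) for i,w in enumerate(W)])
E
```

```text
5 [0.61, -0.54, 0.02, -0.0, -0.0, -0.62]
5 [0.78, -0.31, 0.03, 0.0, 0.0, -0.62]
5 [0.84, -0.05, 0.03, -0.0, 0.0, -0.62]
5 [0.8, 0.09, 0.07, 0.0, -0.0, -0.62]
5 [0.83, 0.27, 0.07, -0.0, -0.0, -0.62]
5 [0.6, 0.53, -0.0, -0.0, -0.0, -0.62]
5 [0.18, 0.85, 0.07, -0.0, -0.0, -0.62]
5 [-0.2, 0.89, 0.0, 0.0, -0.0, -0.62]
```

Request:
jog_arm --increments '[[[0.61, -0.54, 0.02, 0, 0, -0.62, 1], [0.61, -0.54, 0.02, 0, 0, -0.62, 1], [0.61, -0.54, 0.02, 0, 0, -0.62, 1], [0.61, -0.54, 0.02, 0, 0, -0.62, 1], [0.61, -0.54, 0.02, 0, 0, -0.62, 1]]]'

```text
time: 0.62
tool_pos: [0.3253, -0.4896, 0.3004]
tcp_rot: [-2.907, -1.189, -0.0]
wrist_force: [-0.0, 0.1, 0.3]
width: 1.004
grip_force: 0.0
```

Request:
jog_arm --increments '[[[0.78, -0.31, 0.03, 0, 0, -0.62, 1], [0.78, -0.31, 0.03, 0, 0, -0.62, 1], [0.78, -0.31, 0.03, 0, 0, -0.62, 1], [0.78, -0.31, 0.03, 0, 0, -0.62, 1], [0.78, -0.31, 0.03, 0, 0, -0.62, 1]]]'

```text
time: 1.03
tool_pos: [0.361, -0.3694, 0.2961]
tcp_rot: [-2.677, -1.644, -0.0]
wrist_force: [0.0, 0.5, 0.7]
width: 1.001
grip_force: 0.0
```

Request:
jog_arm --increments '[[[0.84, -0.05, 0.03, 0, 0, -0.62, 1], [0.84, -0.05, 0.03, 0, 0, -0.62, 1], [0.84, -0.05, 0.03, 0, 0, -0.62, 1], [0.84, -0.05, 0.03, 0, 0, -0.62, 1], [0.84, -0.05, 0.03, 0, 0, -0.62, 1]]]'

```text
time: 1.45
tool_pos: [0.3962, -0.2487, 0.2918]
tcp_rot: [2.376, 2.055, 0.0]
wrist_force: [0.2, -0.5, 0.3]
width: 0.999
grip_force: 0.0
```

Request:
jog_arm --increments '[[[0.8, 0.09, 0.07, 0, 0, -0.62, 1], [0.8, 0.09, 0.07, 0, 0, -0.62, 1], [0.8, 0.09, 0.07, 0, 0, -0.62, 1], [0.8, 0.09, 0.07, 0, 0, -0.62, 1], [0.8, 0.09, 0.07, 0, 0, -0.62, 1]]]'

```text
time: 1.87
tool_pos: [0.4116, -0.1295, 0.2813]
tcp_rot: [2.013, 2.412, 0.0]
wrist_force: [-0.4, -0.1, 0.5]
width: 1.0
grip_force: 0.0
```

Tracking is accurate, so I'll do the rest of the swing.

Request:
jog_arm --increments '[[[0.83, 0.27, 0.07, 0, 0, -0.62, 1], [0.83, 0.27, 0.07, 0, 0, -0.62, 1], [0.83, 0.27, 0.07, 0, 0, -0.62, 1], [0.83, 0.27, 0.07, 0, 0, -0.62, 1], [0.83, 0.27, 0.07, 0, 0, -0.62, 1]]]'

```text
time: 2.28
tool_pos: [0.4125, 0.0009, 0.2709]
tcp_rot: [1.597, 2.705, 0.0]
wrist_force: [0.7, 0.5, 0.8]
width: 1.001
grip_force: 0.0
```

Request:
jog_arm --increments '[[[0.6, 0.53, 0, 0, 0, -0.62, 1], [0.6, 0.53, 0, 0, 0, -0.62, 1], [0.6, 0.53, 0, 0, 0, -0.62, 1], [0.6, 0.53, 0, 0, 0, -0.62, 1], [0.6, 0.53, 0, 0, 0, -0.62, 1]]]'

```text
time: 2.7
tool_pos: [0.4236, 0.1199, 0.2709]
tcp_rot: [1.139, 2.928, 0.0]
wrist_force: [1.8, -0.4, 0.2]
width: 1.0
grip_force: 0.0
```

Request:
jog_arm --increments '[[[0.18, 0.85, 0.07, 0, 0, -0.62, 1], [0.18, 0.85, 0.07, 0, 0, -0.62, 1], [0.18, 0.85, 0.07, 0, 0, -0.62, 1], [0.18, 0.85, 0.07, 0, 0, -0.62, 1], [0.18, 0.85, 0.07, 0, 0, -0.62, 1]]]'

```text
time: 3.12
tool_pos: [0.4754, 0.2391, 0.2602]
tcp_rot: [0.651, 3.073, -0.0]
wrist_force: [0.6, -0.2, -0.2]
width: 1.003
grip_force: 0.0
```

Request:
jog_arm --increments '[[[-0.2, 0.89, 0, 0, 0, -0.62, 1], [-0.2, 0.89, 0, 0, 0, -0.62, 1], [-0.2, 0.89, 0, 0, 0, -0.62, 1], [-0.2, 0.89, 0, 0, 0, -0.62, 1], [-0.2, 0.89, 0, 0, 0, -0.62, 1]]]'

```text
time: 3.53
tool_pos: [0.5423, 0.3578, 0.2599]
tcp_rot: [-0.146, -3.138, 0.001]
wrist_force: [0.7, -0.0, 0.4]
width: 0.997
grip_force: 0.0
```

Run:
```python
from h import *
c=cam('wrist'); cv2.imwrite('pics/w1.png',c['im']); s=read_state(); print(s['q'],s['tool_pos'])
print(proj(c,[(.5412,.3674,.1)]))
```

```text
[ 0.54844586  0.25046455  1.70281014  0.0026145   1.18426622 -0.93483627] [0.54371263 0.3621518  0.26011082]
[[335.40424271 207.3672353 ]]
```

View pics/w1.png

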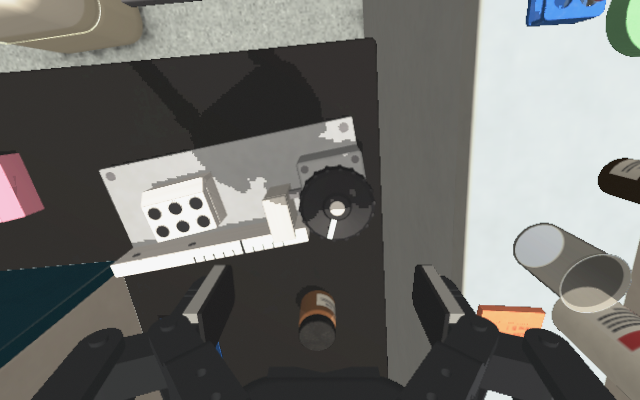

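The wrist view shows the wheel at (337,204) with its hub at (338,209), as predicted, and the bar pointing down-left. The block is at (180,208), the stop at (282,215), the fence lines near (245,250), and the jar at (318,315) behind.

Run:
```python
from h import *
c=cam('wrist'); h=onz(c,[(338,209),(331,238)],.1); print(h)
g=cv2.cvtColor(c['im'],cv2.COLOR_BGR2GRAY)
m=((g<60)*255).astype(np.uint8); m[:150]=0;m[260:]=0;m[:,:280]=0;m[:,400:]=0
cs=cv2.findContours(cv2.morphologyEx(m,cv2.MORPH_OPEN,np.ones((9,9))),cv2.RETR_EXTERNAL,cv2.CHAIN_APPROX_NONE)[0]
k=onz(c,[(300,204),(375,204),(337,167),(337,241)],.098); print(k)
w=(h[0,:2]+[.5412,.3674])/2; print(w)
planc([((*w,.255),down(1.49),5),((*w,.142),down(1.49),5)])
```

```text
[[0.54460977 0.37443082 0.1       ]
 [0.56890838 0.36700145 0.1       ]]
[[0.53853199 0.34510044 0.098     ]
 [0.54375617 0.40368147 0.098     ]
 [0.51172129 0.37615405 0.098     ]
 [0.5729592  0.37165088 0.098     ]]
[0.54290488 0.37091541]
5 [0.01, 0.07, 0.03, 0.0, 0.0, -0.02]
5 [0.0, -0.0, 0.75, 0.0, 0.0, -0.0]
```

Request:
jog_arm --increments '[[[0.01, 0.07, 0.03, 0, 0, -0.02, 1], [0.01, 0.07, 0.03, 0, 0, -0.02, 1], [0.01, 0.07, 0.03, 0, 0, -0.02, 1], [0, 0, 0, 0, 0, 0, 1], [0, 0, 0, 0, 0, 0, 1]]]'

```text
time: 4.05
tool_pos: [0.5411, 0.3624, 0.2577]
tcp_rot: [-0.142, -3.138, 0.0]
wrist_force: [0.4, 0.5, -0.2]
width: 0.999
grip_force: 0.0
```

Run:
```python
from h import *
c=cam('wrist'); print(read_state()['tool_pos'])
q=proj(c,[(.542,.37,.1)])[0]; print(q)
hsv=cv2.cvtColor(c['im'],cv2.COLOR_BGR2HSV); x,y=q.astype(int)
a=c['im'][y-50:y+50,x-65:x+65]; cv2.imwrite('pics/w2.png',cv2.resize(a,None,fx=6,fy=6,interpolation=cv2.INTER_CUBIC)); print(x-65,y-50)
```

```text
[0.54123809 0.3624793  0.25787682]
[333.04133564 210.93176339]
268 160
```

View pics/w2.png

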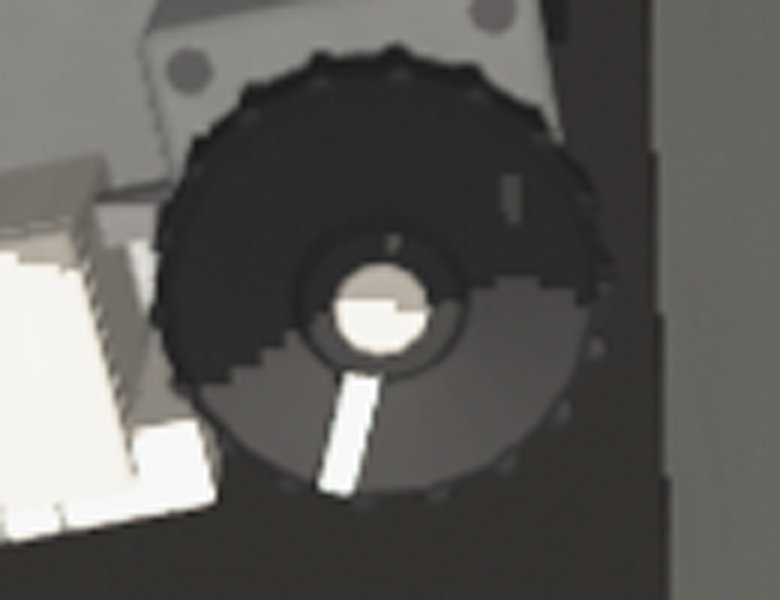

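The hub is at crop (382,310), i.e. pixel (331.3,211.2), which puts the wheel axis at about (0.542, 0.368). The bar again reads about 0.3 rad.

Run:
```python
from h import *
planc([((.542,.368,.142),down(1.49),5)])
```

```text
5 [-0.0, 0.04, 0.77, -0.0, 0.0, -0.02]
```

Request:
jog_arm --increments '[[[0, 0.1, 0.77, 0, 0, 0, 1], [0, 0.08, 0.77, 0, 0, 0, 1], [0, 0, 0.77, 0, 0, 0, 1], [0, 0, 0.77, 0, 0, 0, 1], [0, 0, 0.77, 0, 0, 0, 1]]]'

```text
time: 4.52
tool_pos: [0.5419, 0.3681, 0.1417]
tcp_rot: [0.141, 3.138, 0.001]
wrist_force: [0.3, -0.1, 0.2]
width: 1.0
grip_force: 0.0
```

Request:
jog_arm --increments '[[[0, 0, 0, 0, 0, 0, 0], [0, 0, 0, 0, 0, 0, -1], [0, 0, 0, 0, 0, 0, -1], [0, 0, 0, 0, 0, 0, -1], [0, 0, 0, 0, 0, 0, -1]]]' --force 40

```text
time: 4.93
tool_pos: [0.5413, 0.3685, 0.1423]
tcp_rot: [-0.14, -3.138, 0.0]
wrist_force: [-1.4, 2.1, -7.9]
width: 0.688
grip_force: 48.1
```

Request:
jog_arm --increments '[[[0, 0, 0, 0, 0, 1, -1], [0, 0, 0, 0, 0, 1, -1], [0, 0, 0, 0, 0, 1, -1], [0, 0, 0, 0, 0, 1, -1], [0, 0, 0, 0, 0, 1, -1]]]'

```text
time: 5.35
tool_pos: [0.5415, 0.3688, 0.1424]
tcp_rot: [-0.955, -2.993, -0.001]
wrist_force: [-0.9, 3.2, -8.6]
width: 0.683
grip_force: 48.1
```

Request:
jog_arm --increments '[[[0, 0, 0, 0, 0, 1, -1], [0, 0, 0, 0, 0, 1, -1], [0, 0, 0, 0, 0, 1, -1], [0, 0, 0, 0, 0, 1, -1], [0, 0, 0, 0, 0, 1, -1]]]'

```text
time: 5.77
tool_pos: [0.5417, 0.3691, 0.1423]
tcp_rot: [-1.697, -2.643, -0.002]
wrist_force: [0.1, 4.5, -8.7]
width: 0.685
grip_force: 48.0
```

Request:
jog_arm --increments '[[[0, 0, 0, 0, 0, 1, -1], [0, 0, 0, 0, 0, 1, -1], [0, 0, 0, 0, 0, 1, -1], [0, 0, 0, 0, 0, 1, -1], [0, 0, 0, 0, 0, 0, -1]]]'

```text
time: 6.18
tool_pos: [0.542, 0.3691, 0.1424]
tcp_rot: [-2.207, -2.234, -0.002]
wrist_force: [1.4, 3.9, -9.3]
width: 0.689
grip_force: 48.0
```

Request:
jog_arm --increments '[[[0, 0, 0, 0, 0, 0, 1], [0, 0, 0, 0, 0, 0, 1], [0, 0, 0, 0, 0, 0, 1], [0, 0, 0, 0, 0, 0, 1], [0, 0, 0, 0, 0, 0, 1]]]'

```text
time: 6.6
tool_pos: [0.5427, 0.3686, 0.1435]
tcp_rot: [2.203, 2.238, 0.003]
wrist_force: [0.5, -0.2, -1.1]
width: 1.003
grip_force: 0.0
```

Request:
jog_arm --increments '[[[0, 0, 0, 0, 0, -1, 1], [0, 0, 0, 0, 0, -1, 1], [0, 0, 0, 0, 0, -1, 1], [0, 0, 0, 0, 0, -1, 1], [0, 0, 0, 0, 0, -1, 1]]]'

```text
time: 7.02
tool_pos: [0.5422, 0.3684, 0.1427]
tcp_rot: [1.542, 2.737, 0.001]
wrist_force: [1.1, -0.2, 0.1]
width: 0.998
grip_force: 0.0
```

Request:
jog_arm --increments '[[[0, 0, 0, 0, 0, -1, 1], [0, 0, 0, 0, 0, -1, 1], [0, 0, 0, 0, 0, -1, 1], [0, 0, 0, 0, 0, -1, 1], [0, 0, 0, 0, 0, -1, 1]]]'

```text
time: 7.43
tool_pos: [0.5422, 0.3685, 0.1427]
tcp_rot: [0.781, 3.042, 0.001]
wrist_force: [0.4, 0.1, -0.8]
width: 1.002
grip_force: 0.0
```

Run:
```python
from h import *
c=cam('wrist'); q=proj(c,[(.542,.368,.1)])[0]; print(q,read_state()['tool_pos'])
cv2.imwrite('pics/w3.png',c['im'])
a=np.concatenate([c['im'], cv2.resize(cam('top')['im'][180:250,170:300],(640,345))])
cv2.imwrite('pics/w3.png',cv2.resize(a,(515,600)))
```

```text
[321.94497657 302.85316841] [0.54212463 0.36847898 0.1426755 ]
```

View pics/w3.png

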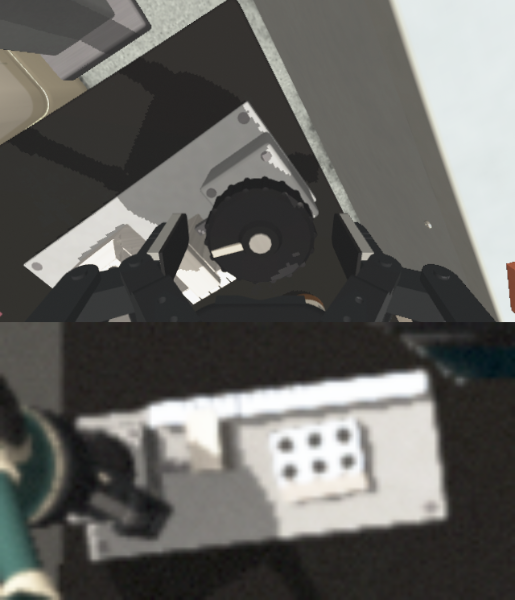

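The wheel turned: the bar now points from hub (323,302) to (265,316) in the wrist picture. The top view shows the stop's right face has moved to crop x≈220, close to the long line at x≈238.

Run:
```python
from h import *
c=cam('wrist'); h=onz(c,[(323,302),(265,316)],.1)[:,:2]; print(h); d=h[1]-h[0]
a=np.arctan2(d[1],d[0]); cw=(0.115-a); print('wheel',3-np.pi+cw%(2*np.pi))
```

```text
[[0.54175712 0.36860748]
 [0.53578962 0.34327685]]
wheel 1.7755691793921426
```

Request:
jog_arm --increments '[[[0, 0, 0, 0, 0, 0, 0], [0, 0, 0, 0, 0, 0, -1], [0, 0, 0, 0, 0, 0, -1], [0, 0, 0, 0, 0, 0, -1], [0, 0, 0, 0, 0, 0, -1]]]' --force 40

```text
time: 8.0
tool_pos: [0.542, 0.3685, 0.1426]
tcp_rot: [0.791, 3.04, 0.0]
wrist_force: [-1.3, 0.1, 2.9]
width: 0.689
grip_force: 43.6
```

Request:
jog_arm --increments '[[[0, 0, 0, 0, 0, 1, -1], [0, 0, 0, 0, 0, 1, -1], [0, 0, 0, 0, 0, 1, -1], [0, 0, 0, 0, 0, 1, -1], [0, 0, 0, 0, 0, 1, -1]]]'

```text
time: 8.42
tool_pos: [0.542, 0.3686, 0.1427]
tcp_rot: [1.556, 2.729, 0.001]
wrist_force: [-0.6, 0.2, 3.4]
width: 0.687
grip_force: 43.6
```

Request:
jog_arm --increments '[[[0, 0, 0, 0, 0, 1, -1], [0, 0, 0, 0, 0, 1, -1], [0, 0, 0, 0, 0, 1, -1], [0, 0, 0, 0, 0, 1, -1], [0, 0, 0, 0, 0, 1, -1]]]'

```text
time: 8.83
tool_pos: [0.542, 0.3686, 0.1427]
tcp_rot: [2.209, 2.233, 0.001]
wrist_force: [-0.0, -0.7, 3.5]
width: 0.683
grip_force: 43.6
```

Request:
jog_arm --increments '[[[0, 0, 0, 0, 0, 1, -1], [0, 0, 0, 0, 0, 0.7, -1], [0, 0, 0, 0, 0, 0, -1], [0, 0, 0, 0, 0, 0, -1], [0, 0, 0, 0, 0, 0, -1]]]'

```text
time: 9.25
tool_pos: [0.5421, 0.3686, 0.1427]
tcp_rot: [-2.393, -2.035, -0.001]
wrist_force: [-0.2, -2.0, 4.3]
width: 0.69
grip_force: 43.7
```

Request:
jog_arm --increments '[[[0, 0, 0, 0, 0, 0, 1], [0, 0, 0, 0, 0, 0, 1], [0, 0, 0, 0, 0, 0, 1], [0, 0, 0, 0, 0, 0, 1], [0, 0, 0, 0, 0, 0, 1]]]'

```text
time: 9.67
tool_pos: [0.5417, 0.3684, 0.1418]
tcp_rot: [-2.394, -2.034, 0.001]
wrist_force: [0.1, 0.2, 0.6]
width: 1.0
grip_force: 0.0
```

Request:
jog_arm --increments '[[[0, 0, -0.5, 0, 0, 0, 1], [0, 0, -1, 0, 0, 0, 1], [0, 0, -1, 0, 0, 0, 1], [0, 0, -1, 0, 0, 0, 1], [0, 0, -0.5, 0, 0, 0, 1]]]'

```text
time: 10.08
tool_pos: [0.5432, 0.3693, 0.2668]
tcp_rot: [2.394, 2.033, 0.009]
wrist_force: [-0.0, 0.9, -0.0]
width: 1.001
grip_force: 0.0
```

Run:
```python
from h import *
s=read_state(); print(s['q'],s['tool_pos'])
import time
c=cam('wrist'); c=cam('wrist'); print(proj(c,[(.542,.368,.1)]))
R=Ro.from_euler('z',.115).as_matrix(); O=np.array([.5526,.2674,0])
print('setline',proj(c,O+R@[.0375,0,.052]))
cv2.imwrite('pics/w4.png',c['im'])
```

```text
[5.59160904e-01 2.51316011e-01 1.68907615e+00 5.18857319e-06
 1.19534243e+00 7.21690489e-01] [0.54321756 0.3693105  0.266782  ]
[[319.37057464 209.40832093]]
setline [[379.75759188 272.76416542]]
```

View pics/w4.png

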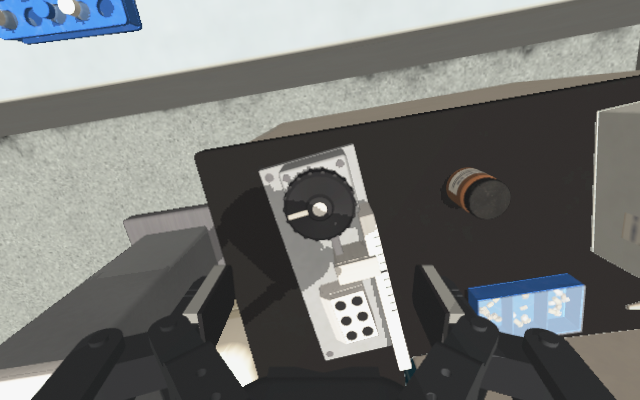

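The wrist view shows the bar at the wheel's left (288,217), pointing to the robot from the hub (320,209). The stop is at (360,270), the block at (350,318), and the jar is untouched at (480,192).

Run:
```python
from h import *
c=cam('wrist'); h=onz(c,[(320,209),(288,217)],.1)[:,:2]; d=h[1]-h[0]
print('wheel',3-np.pi+(.115-np.arctan2(d[1],d[0]))%(2*np.pi))
R=np.array([[np.cos(.115),-np.sin(.115)],[np.sin(.115),np.cos(.115)]]); O=np.array([.5526,.2674])
g=cv2.cvtColor(c['im'],cv2.COLOR_BGR2GRAY)
m=(g<90).astype(np.uint8); n,l,st,ce=cv2.connectedComponentsWithStats(m)
k=[i for i in range(n) if 15<st[i,4]<160 and 325<ce[i][0]<385 and 285<ce[i][1]<345]
P=onz(c,ce[k],.048)[:,:2]; J=(P-O)@R*1000
for a,b in zip(ce[k],J): print(a.round(1),b.round(1))
print('mean',J.mean(0))
# depth-based top face of block and stop in jig frame
vv,uu=np.mgrid[240:360,310:410]; z=c['d'][240:360,310:410].ravel(); uv=np.c_[uu.ravel(),vv.ravel()].astype(float)
nn=cv2.undistortPoints(uv.reshape(-1,1,2),c['K'],c['D']).reshape(-1,2)
X=(np.c_[nn,np.ones(len(nn))]*z[:,None]-c['t'])@c['R']
j=np.c_[(X[:,:2]-O)@R*1000,X[:,2]*1000]
t=j[(abs(j[:,2]-48)<3)&(j[:,0]<28)&(j[:,1]<-15)]; print('block top',np.percentile(t,[1,99],axis=0).round(1))
t=j[(abs(j[:,2]-59)<3)&(j[:,0]<28)]; print('stop top',np.percentile(t,[1,99],axis=0).round(1))
t=j[(abs(j[:,2]-52)<3)&(j[:,0]>28)]; print('fence',np.percentile(t,[1,99],axis=0).round(1))
```

```text
wheel 3.0200837545693653
[357.4 301.5] [  5.6 -29.5]
[340.6 306.4] [-13.6 -30.5]
[362.8 316.7] [  6.7 -50.2]
[346.5 321.4] [-12.3 -51.3]
[368.  331.6] [  7.6 -71.3]
[352.1 336.2] [-11.3 -72.4]
mean [ -2.87608783 -50.854339  ]
block top [[-24.3 -80.7  45.4]
 [ 16.9 -18.7  50.1]]
stop top [[-5.1  2.8 56.5]
 [27.7 24.5 61. ]]
fence [[  30.9 -114.5   50.5]
 [  45.8   38.8   53.9]]
```

The wheel reads 3.02 rad, so it is set. The block centre is at about jig (-9,-51) mm with a yaw of +0.05, so it needs +14 mm in x and +20 mm in y. I'll plan the approach with the hand leaned back 30° and the fingers partly open.

```bash
cat >> h.py <<'E'
YJ=.115; RJ=Ro.from_euler('z',YJ); OJ=np.array([.5526,.2674,0])
def pose(tip,T,L=.070,roll=0):
    """tip centre in jig mm, hand leaned T deg; tool x to the fence, tool y = -jig y"""
    t=np.radians(T); M=np.array([[np.cos(t),0,np.sin(t)],[0,-1,0],[np.sin(t),0,-np.cos(t)]])
    R=RJ*Ro.from_matrix(M); P=OJ+RJ.apply(np.array(tip)/1000)-L*R.as_matrix()[:,2]; return P,R
def tipnow(L=.070):
    s=read_state(); R=Ro.from_rotvec(s['tcp_rot']); p=np.array(s['tool_pos'])+L*R.as_matrix()[:,2]
    M=(RJ.inv()*R).as_matrix(); return (RJ.inv().apply(p-OJ)*1000).round(1), np.degrees(np.arctan2(M[0,2],-M[2,2])).round(1), M.round(3)[:,1]
E
python3 - <<'E'
from h import *
print(np.round(viewer.camera_params('wrist')['hand_eye'],3))
a=pose((-85,-30,140),0); planc([(*a,15)]); 
s=read_state(); s['tool_pos']=a[0]; s['tcp_rot']=a[1].as_rotvec()
planc([(*pose((-62,-51,70),30),5),(*pose((-62,-51,21),30),5),(*pose((-46,-51,21),30),5)],s)
E
```

```text
[[ 0.001 -0.947 -0.321  0.083]
 [ 1.     0.001  0.    -0.   ]
 [ 0.    -0.321  0.947 -0.07 ]
 [ 0.     0.     0.     1.   ]]
15 [-0.36, 0.11, 0.12, 0.0, -0.0, 0.82]
5 [-0.19, 0.14, 0.51, -0.0, 1.0, -0.0]
5 [-0.16, -0.0, 0.28, 0.0, 0.0, 0.0]
5 [0.09, -0.0, 0.05, -0.0, 0.0, -0.0]
```

Request:
jog_arm --increments '[[[-0.36, 0.11, 0.12, 0, 0, 0.82, -0.45], [-0.36, 0.11, 0.12, 0, 0, 0.82, -0.45], [-0.36, 0.11, 0.12, 0, 0, 0.82, -0.45], [-0.36, 0.11, 0.12, 0, 0, 0.82, -0.45], [-0.36, 0.11, 0.12, 0, 0, 0.82, -0.45]]]'

```text
time: 10.65
tool_pos: [0.5386, 0.3113, 0.2412]
tcp_rot: [2.776, 1.471, -0.007]
wrist_force: [-0.8, -0.6, -0.5]
width: 0.299
grip_force: 0.0
```

Request:
jog_arm --increments '[[[-0.36, 0.11, 0.12, 0, 0, 0.82, -0.45], [-0.36, 0.11, 0.12, 0, 0, 0.82, -0.45], [-0.36, 0.11, 0.12, 0, 0, 0.82, -0.45], [-0.36, 0.11, 0.12, 0, 0, 0.82, -0.45], [-0.36, 0.11, 0.12, 0, 0, 0.82, -0.45]]]'

```text
time: 11.07
tool_pos: [0.513, 0.2612, 0.2233]
tcp_rot: [3.025, 0.845, -0.007]
wrist_force: [0.1, 0.3, 0.6]
width: 0.275
grip_force: 0.0
```

Request:
jog_arm --increments '[[[-0.36, 0.11, 0.12, 0, 0, 0.82, -0.45], [-0.36, 0.11, 0.12, 0, 0, 0.82, -0.45], [-0.36, 0.11, 0.12, 0, 0, 0.82, -0.45], [-0.36, 0.11, 0.12, 0, 0, 0.82, -0.45], [-0.36, 0.11, 0.12, 0, 0, 0.82, -0.45]]]'

```text
time: 11.48
tool_pos: [0.4689, 0.2264, 0.2055]
tcp_rot: [3.135, 0.181, -0.006]
wrist_force: [0.2, 0.3, 0.5]
width: 0.274
grip_force: 0.0
```

Request:
jog_arm --increments '[[[-0.19, 0.14, 0.51, 0, 1, 0, -0.45], [-0.19, 0.14, 0.51, 0, 1, 0, -0.45], [-0.19, 0.14, 0.51, 0, 1, 0, -0.45], [-0.19, 0.14, 0.51, 0, 1, 0, -0.45], [-0.19, 0.14, 0.51, 0, 1, 0, -0.45]]]'

```text
time: 11.9
tool_pos: [0.4585, 0.2036, 0.1283]
tcp_rot: [-3.014, -0.179, -0.772]
wrist_force: [1.7, -2.7, -0.8]
width: 0.274
grip_force: 0.0
```

Run:
```python
from h import *
s=read_state(); print(s['q'],tipnow())
c=cam('wrist'); cv2.imwrite('pics/w5.png',c['im'])
planc([(*pose((-62,-51,21),30),5)])
```

```text
[ 0.45807036 -0.05906743  2.39530073 -0.47345186  0.36738379  2.31631267] (array([-67.2, -52.7,  66.9]), np.float64(28.7), array([ 0.003, -1.   ,  0.004]))
5 [-0.09, -0.03, 0.27, 0.01, 0.05, 0.01]
```

View pics/w5.png

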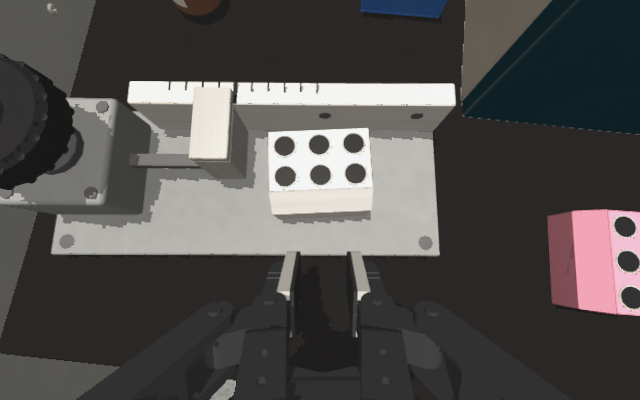

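The wrist view shows the block at (320,170) on the bed with the stop at (212,125), its right face beside the long line at (235,90). The fingers are ready in front of the block. I'll cut the lean to 20° to keep the wrist joints clear of their ranges.

Run:
```python
from h import *
a=pose((-60,-51,45),20); b=pose((-60,-51,20),20)
planc([(*a,5),(*b,5),(*pose((-48,-51,20),20),5)])
```

```text
5 [0.09, -0.02, 0.14, 0.01, -0.28, 0.01]
5 [-0.06, 0.0, 0.16, -0.0, 0.0, -0.0]
5 [0.08, 0.0, 0.03, -0.0, -0.0, 0.0]
```

Request:
jog_arm --increments '[[[0.09, -0.02, 0.14, 0, -0.28, 0, -0.45], [0.09, -0.02, 0.14, 0, -0.28, 0, -0.45], [0.09, -0.02, 0.14, 0, -0.28, 0, -0.45], [0.09, -0.02, 0.14, 0, -0.28, 0, -0.45], [0.09, -0.02, 0.14, 0, -0.28, 0, -0.45]]]'

```text
time: 12.37
tool_pos: [0.4821, 0.2102, 0.1175]
tcp_rot: [-3.072, -0.181, -0.544]
wrist_force: [0.1, 0.2, -0.5]
width: 0.276
grip_force: 0.0
```

Request:
jog_arm --increments '[[[-0.06, 0, 0.16, 0, 0, 0, -0.45], [-0.06, 0, 0.16, 0, 0, 0, -0.45], [-0.06, 0, 0.16, 0, 0, 0, -0.45], [-0.06, 0, 0.16, 0, 0, 0, -0.45], [-0.06, 0, 0.16, 0, 0, 0, -0.45]]]'

```text
time: 12.78
tool_pos: [0.4817, 0.2097, 0.0919]
tcp_rot: [-3.072, -0.18, -0.55]
wrist_force: [-0.9, -0.3, -0.6]
width: 0.275
grip_force: 0.0
```

Run:
```python
from h import *
s=read_state(); print(s['q'],s['wrist_force'],tipnow())
for x in (-48,-38,-30): print(x); planc([(*pose((x,-51,20),20),5)])
```

```text
[ 0.41960213  0.09016185  2.29261621 -0.25957513  0.43370954  2.09107413] [-0.92294678 -0.28450372 -0.59141537] (array([-52.8, -49.5,  26.2]), np.float64(20.3), array([ 0.001, -1.   ,  0.005]))
-48
5 [0.02, 0.01, 0.05, 0.01, -0.01, 0.01]
-38
5 [0.08, 0.01, 0.07, 0.01, -0.01, 0.01]
-30
5 [0.13, 0.01, 0.09, 0.01, -0.01, 0.01]
```

Request:
jog_arm --increments '[[[0.04, 0.01, 0.06, 0, 0, 0, -0.45], [0.04, 0.01, 0.06, 0, 0, 0, -0.45], [0.04, 0.01, 0.06, 0, 0, 0, -0.45], [0.04, 0.01, 0.06, 0, 0, 0, -0.45], [0.04, 0.01, 0.06, 0, 0, 0, -0.45]]]'

```text
time: 13.2
tool_pos: [0.4919, 0.2095, 0.0869]
tcp_rot: [-3.071, -0.18, -0.553]
wrist_force: [-1.0, 1.0, 0.5]
width: 0.274
grip_force: 0.7
```

Request:
jog_arm --increments '[[[0.06, 0, 0.02, 0, 0, 0, -0.45], [0.06, 0, 0.02, 0, 0, 0, -0.45], [0.06, 0, 0.02, 0, 0, 0, -0.45], [0.06, 0, 0.02, 0, 0, 0, -0.45], [0.06, 0, 0.02, 0, 0, 0, -0.45]]]'

```text
time: 13.62
tool_pos: [0.5011, 0.2105, 0.087]
tcp_rot: [-3.071, -0.18, -0.552]
wrist_force: [-1.1, 0.7, 0.3]
width: 0.274
grip_force: 0.4
```

Run:
```python
from h import *
s=read_state(); print(s['q'],s['wrist_force'],tipnow())
```

```text
[ 0.40390635  0.13016906  2.25977237 -0.25330881  0.42291445  2.07192206] [-1.06196556  0.66751003  0.32332834] (array([-33.3, -50.9,  21.3]), np.float64(20.4), array([ 0.001, -1.   ,  0.005]))
```

Already pushing with about 1 N. I'll advance the last few millimetres gently.

Request:
jog_arm --increments '[[[0.03, 0, 0.01, 0, 0, 0, -0.45], [0.03, 0, 0.01, 0, 0, 0, -0.45], [0.03, 0, 0.01, 0, 0, 0, -0.45], [0.03, 0, 0.01, 0, 0, 0, -0.45], [0, 0, 0, 0, 0, 0, -0.45]]]'

```text
time: 14.03
tool_pos: [0.5049, 0.211, 0.0872]
tcp_rot: [-3.071, -0.18, -0.552]
wrist_force: [-0.8, -0.6, -1.1]
width: 0.276
grip_force: 0.2
```

Run:
```python
from h import *
s=read_state(); print(s['wrist_force'],tipnow())
c=cam('wrist')
g=cv2.cvtColor(c['im'],cv2.COLOR_BGR2GRAY); q=proj(c,OJ+RJ.apply([.011,-.05,.048]))[0]; print(q)
n,l,st,ce=cv2.connectedComponentsWithStats((g<90).astype(np.uint8))
k=[i for i in range(n) if 60<st[i,4]<1200 and abs(ce[i]-q).max()<80 and st[i,2]<45]
J=RJ.inv().apply(onz(c,ce[k],.048)-OJ)*1000
for i,b in zip(k,J): print(ce[i].round(),st[i,4],b.round(1))
```

```text
[-0.84725103 -0.55713258 -1.1150418 ] (array([-29.4, -50.8,  21.6]), np.float64(20.4), array([ 0.001, -1.   ,  0.004]))
[321.68970265 185.04636813]
[276. 163.] 606 [ 20.6 -30.4  48. ]
[325. 163.] 601 [ 20.6 -51.4  48. ]
[374. 163.] 614 [ 20.6 -72.5  48. ]
[276. 207.] 609 [  1.4 -30.3  48. ]
[325. 207.] 609 [  1.5 -51.4  48. ]
[374. 207.] 617 [  1.5 -72.5  48. ]
```

Request:
jog_arm --increments '[[[0.02, 0, 0.01, 0, 0, 0, -0.45], [0.02, 0, 0.01, 0, 0, 0, -0.45], [0.02, 0, 0.01, 0, 0, 0, -0.45], [0, 0, 0, 0, 0, 0, -0.45], [0, 0, 0, 0, 0, 0, -0.45]]]'

```text
time: 14.5
tool_pos: [0.5054, 0.2109, 0.0864]
tcp_rot: [-3.073, -0.179, -0.548]
wrist_force: [-7.4, -0.7, 4.8]
width: 0.279
grip_force: 3.5
```

The block is seated against the fence and square, with its centre at y≈-51. Next I retreat, lift, close the fingers and go round to its right side with the hand leaned.

Run:
```python
from h import *
print(tipnow(.073))
planc([(*pose((-48,-51,28),20,.073),5),(*pose((-45,-80,78),28,.073),5),(*pose((10,-108,78),32,.073),5),(*pose((12,-108,27),32,.073),5)])
```

```text
(array([-28.1, -51.1,  17.9]), np.float64(20.2), array([ 0.001, -1.   ,  0.005]))
5 [-0.1, 0.0, -0.11, 0.01, -0.01, 0.0]
5 [0.08, 0.19, -0.3, -0.0, 0.27, 0.0]
5 [0.28, 0.19, 0.18, -0.0, 0.13, 0.0]
5 [-0.17, 0.0, 0.3, -0.0, -0.0, 0.0]
```

Request:
jog_arm --increments '[[[-0.1, 0, -0.11, 0, 0, 0, -1], [-0.1, 0, -0.11, 0, 0, 0, -1], [-0.1, 0, -0.11, 0, 0, 0, -1], [-0.1, 0, -0.11, 0, 0, 0, -1], [-0.1, 0, -0.11, 0, 0, 0, -1]]]'

```text
time: 14.92
tool_pos: [0.487, 0.209, 0.0977]
tcp_rot: [-3.07, -0.18, -0.553]
wrist_force: [-0.6, 0.0, 0.5]
width: -0.003
grip_force: 0.0
```

Request:
jog_arm --increments '[[[0.08, 0.19, -0.3, 0, 0.27, 0, -1], [0.08, 0.19, -0.3, 0, 0.27, 0, -1], [0.08, 0.19, -0.3, 0, 0.27, 0, -1], [0.08, 0.19, -0.3, 0, 0.27, 0, -1], [0.08, 0.19, -0.3, 0, 0.27, 0, -1]]]'

```text
time: 15.33
tool_pos: [0.4832, 0.1798, 0.1441]
tcp_rot: [-3.016, -0.177, -0.769]
wrist_force: [-0.8, 0.0, 0.1]
width: 0.001
grip_force: 0.0
```

Request:
jog_arm --increments '[[[0.28, 0.19, 0.18, 0, 0.13, 0, -1], [0.28, 0.19, 0.18, 0, 0.13, 0, -1], [0.28, 0.19, 0.18, 0, 0.13, 0, -1], [0.28, 0.19, 0.18, 0, 0.13, 0, -1], [0.28, 0.19, 0.18, 0, 0.13, 0, -1]]]'

```text
time: 15.75
tool_pos: [0.5376, 0.157, 0.1406]
tcp_rot: [-2.985, -0.175, -0.868]
wrist_force: [0.5, 0.3, 0.3]
width: -0.001
grip_force: 0.0
```

Run:
```python
from h import *
s=read_state(); print(s['q'],s['wrist_force'],s['width'],tipnow(.073))
planc([(*pose((12,-108,27),32,.073),5)])
```

```text
[ 0.28608135  0.01051953  2.31994758 -0.36318975  0.26952322  2.06368905] [0.46777726 0.27349998 0.30764829] -0.000968055560162158 (array([  11.6, -108.2,   78.9]), np.float64(32.4), array([ 0.001, -1.   ,  0.005]))
5 [-0.18, -0.0, 0.29, 0.01, -0.01, 0.01]
```

Run:
```python
from h import *
planc([(*pose((8,-106,27),27,.073),10)])
```

```text
10 [-0.07, -0.01, 0.14, 0.0, -0.09, 0.0]
```

Request:
jog_arm --increments '[[[-0.07, -0.01, 0.14, 0, -0.09, 0, -1], [-0.07, -0.01, 0.14, 0, -0.09, 0, -1], [-0.07, -0.01, 0.14, 0, -0.09, 0, -1], [-0.07, -0.01, 0.14, 0, -0.09, 0, -1], [-0.07, -0.01, 0.14, 0, -0.09, 0, -1]]]'

```text
time: 16.17
tool_pos: [0.5376, 0.1593, 0.1167]
tcp_rot: [-3.008, -0.177, -0.794]
wrist_force: [0.8, 0.0, -0.5]
width: 0.004
grip_force: 0.0
```

Request:
jog_arm --increments '[[[-0.07, -0.01, 0.14, 0, -0.09, 0, -1], [-0.07, -0.01, 0.14, 0, -0.09, 0, -1], [-0.07, -0.01, 0.14, 0, -0.09, 0, -1], [-0.07, -0.01, 0.14, 0, -0.09, 0, -1], [-0.07, -0.01, 0.14, 0, -0.09, 0, -1]]]'

```text
time: 16.58
tool_pos: [0.5386, 0.1607, 0.0938]
tcp_rot: [-3.028, -0.178, -0.725]
wrist_force: [0.3, -0.1, 0.2]
width: -0.0
grip_force: 0.0
```

Run:
```python
from h import *
s=read_state(); print(s['q'],s['wrist_force'],tipnow(.073))
```

```text
[ 0.28473723  0.119282    2.28759158 -0.29057507  0.28230869  1.99901251] [ 0.33798984 -0.08849558  0.22418029] (array([   6.9, -104.6,   28.7]), np.float64(26.9), array([ 0.001, -1.   ,  0.004]))
```

Request:
jog_arm --increments '[[[0, -0.1, 0, 0, 0, 0, -1], [0, -0.1, 0, 0, 0, 0, -1], [0, -0.1, 0, 0, 0, 0, -1], [0, -0.1, 0, 0, 0, 0, -1], [0, -0.1, 0, 0, 0, 0, -1]]]'

```text
time: 17.0
tool_pos: [0.5368, 0.1758, 0.0943]
tcp_rot: [-3.028, -0.178, -0.727]
wrist_force: [-0.8, -1.1, -0.4]
width: -0.0
grip_force: 0.5
```

Request:
jog_arm --increments '[[[0, -0.06, 0, 0, 0, 0, -1], [0, -0.06, 0, 0, 0, 0, -1], [0, -0.06, 0, 0, 0, 0, -1], [0, -0.06, 0, 0, 0, 0, -1], [0, 0, 0, 0, 0, 0, -1]]]'

```text
time: 17.42
tool_pos: [0.5362, 0.183, 0.0943]
tcp_rot: [-3.027, -0.178, -0.727]
wrist_force: [0.2, -0.3, 0.4]
width: -0.003
grip_force: 0.0
```

```bash
cat > blk.py <<'E'
from h import *
s=read_state(); print(s['q'].round(2) if hasattr(s['q'],'round') else s['q'],s['wrist_force'],tipnow(.073))
c=cam('wrist'); cv2.imwrite('pics/last.png',c['im'])
g=cv2.cvtColor(c['im'],cv2.COLOR_BGR2GRAY)
n,l,st,ce=cv2.connectedComponentsWithStats((g<90).astype(np.uint8))
J=RJ.inv().apply(onz(c,ce,.048)-OJ)*1000
for i in range(n):
    b=J[i]
    if 100<st[i,4]<1500 and -15<b[0]<28 and -90<b[1]<0: print(ce[i].round(),st[i,4],b.round(1))
E
python3 blk.py
```

```text
[ 0.33  0.13  2.28 -0.36  0.29  2.11] [ 0.24541949 -0.29091361  0.39442862] (array([  7.2, -82.2,  29.3]), np.float64(27.0), array([ 0.001, -1.   ,  0.004]))
[181. 238.] 547 [ 20.6 -16.2  48. ]
[226. 239.] 531 [ 20.5 -37.2  48. ]
[272. 239.] 515 [ 20.4 -58.3  48. ]
[178. 281.] 598 [  1.5 -16.2  48. ]
[224. 281.] 566 [  1.5 -37.2  48. ]
[271. 281.] 549 [  1.4 -58.2  48. ]
```

Request:
jog_arm --increments '[[[0, -0.04, 0, 0, 0, 0, -1], [0, -0.04, 0, 0, 0, 0, -1], [0, -0.04, 0, 0, 0, 0, -1], [0, -0.03, 0, 0, 0, 0, -1], [0, 0, 0, 0, 0, 0, -1]]]'

```text
time: 17.88
tool_pos: [0.5357, 0.1873, 0.0943]
tcp_rot: [-3.028, -0.178, -0.727]
wrist_force: [-0.2, -2.1, 1.3]
width: -0.005
grip_force: 0.7
```

Request:
jog_arm --increments '[[[0, -0.02, 0, 0, 0, 0, -1], [0, 0, 0, 0, 0, 0, -1], [0, -0.02, 0, 0, 0, 0, -1], [0, 0, 0, 0, 0, 0, -1], [0, 0, 0, 0, 0, 0, -1]]]'

```text
time: 18.3
tool_pos: [0.5355, 0.1884, 0.0942]
tcp_rot: [-3.028, -0.178, -0.727]
wrist_force: [-0.4, -1.4, 2.2]
width: -0.001
grip_force: 0.8
```

```bash
python3 blk.py
```

```text
[ 0.35  0.13  2.27 -0.38  0.3   2.13] [-0.35069389 -1.4242224   2.17138968] (array([  7.1, -76.8,  29.1]), np.float64(27.0), array([ 0.001, -1.   ,  0.004]))
[181. 238.] 549 [ 20.6 -11.   48. ]
[227. 239.] 529 [ 20.5 -32.   48. ]
[272. 239.] 510 [ 20.3 -53.   48. ]
[178. 281.] 602 [  1.6 -10.9  48. ]
[224. 281.] 565 [  1.4 -31.9  48. ]
[271. 281.] 552 [  1.3 -53.   48. ]
```

View pics/last.png

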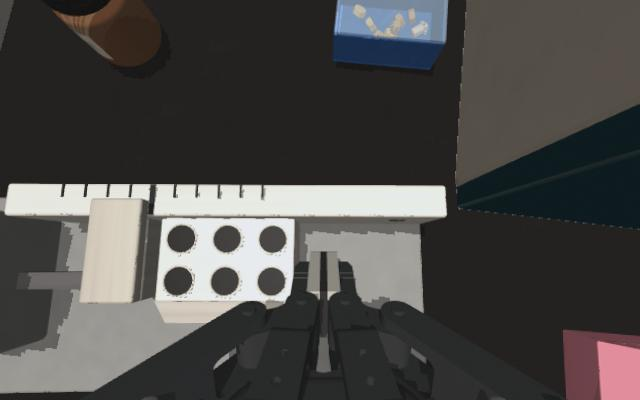

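The block is square against the fence with its left edge at (160,222). The stop's right edge is at (143,205) and the long line at (152,199). The next step is to check the gap in millimetres.

Run:
```python
from h import *
c=cam('wrist'); f=lambda p,z:(RJ.inv().apply(onz(c,p,z)-OJ)*1000).round(1).tolist()
print('stop',f([(145,203),(141,299)],.059),'line',f([(152,199)],.052),'block L',f([(162,222),(157,298)],.048))
im=c['im'].astype(int); r=250; print(im[r,135:170].sum(1)//3)
```

```text
stop [[35.4, 0.5, 59.0], [-4.8, -1.4, 59.0]] line [[38.3, 1.5, 52.0]] block L [[28.1, -1.8, 48.0], [-6.0, -2.3, 48.0]]
[191 171 136  89  68  67  66  67  70  99 101  79  65  66  66  65  65  65
  65  65  65  65  65  65 148 226 232 233 232 233 232 232 232 232 228]
```

Request:
jog_arm --increments '[[[0, -0.02, 0, 0, 0, 0, -1], [0, 0, 0, 0, 0, 0, -1], [0, -0.01, 0, 0, 0, 0, -1], [0, 0, 0, 0, 0, 0, -1], [0, 0, 0, 0, 0, 0, -1]]]'

```text
time: 18.82
tool_pos: [0.5353, 0.1892, 0.0941]
tcp_rot: [-3.028, -0.178, -0.727]
wrist_force: [-0.7, -2.3, 1.6]
width: 0.003
grip_force: 0.9
```

```bash
python3 blk.py
```

```text
[ 0.35  0.13  2.27 -0.38  0.3   2.14] [-0.65111065 -2.29002149  1.5554765 ] (array([  7. , -75.9,  29. ]), np.float64(27.0), array([ 0.001, -1.   ,  0.004]))
[181. 238.] 549 [ 20.5 -10.1  48. ]
[227. 239.] 528 [ 20.4 -31.2  48. ]
[272. 239.] 514 [ 20.2 -52.2  48. ]
[178. 281.] 600 [  1.5 -10.   48. ]
[224. 281.] 563 [  1.4 -31.   48. ]
[271. 281.] 551 [  1.2 -52.1  48. ]
```

Request:
jog_arm --increments '[[[0, -0.01, 0, 0, 0, 0, -1], [0, 0, 0, 0, 0, 0, -1], [0, -0.01, 0, 0, 0, 0, -1], [0, 0, 0, 0, 0, 0, -1], [0, 0, 0, 0, 0, 0, -1]]]'

```text
time: 19.28
tool_pos: [0.5352, 0.1898, 0.0941]
tcp_rot: [-3.028, -0.178, -0.727]
wrist_force: [-0.5, -2.8, 1.7]
width: -0.004
grip_force: 0.9
```

```bash
python3 blk.py
```

```text
[ 0.35  0.13  2.27 -0.38  0.3   2.14] [-0.47613922 -2.75863079  1.68145305] (array([  7. , -75.3,  29. ]), np.float64(27.0), array([ 0.001, -1.   ,  0.004]))
[181. 238.] 548 [20.6 -9.5 48. ]
[227. 238.] 527 [ 20.4 -30.6  48. ]
[272. 239.] 515 [ 20.2 -51.7  48. ]
[178. 280.] 603 [ 1.5 -9.4 48. ]
[224. 281.] 563 [  1.4 -30.5  48. ]
[271. 281.] 551 [  1.2 -51.5  48. ]
```

Request:
jog_arm --increments '[[[0, -0.01, 0, 0, 0, 0, -1], [0, 0, 0, 0, 0, 0, -1], [0, -0.01, 0, 0, 0, 0, -1], [0, 0, 0, 0, 0, 0, -1], [0, 0, 0, 0, 0, 0, -1]]]'

```text
time: 19.75
tool_pos: [0.5352, 0.1904, 0.0941]
tcp_rot: [-3.028, -0.178, -0.727]
wrist_force: [0.4, -1.8, 2.0]
width: -0.0
grip_force: 0.9
```

Request:
jog_arm --increments '[[[0, -0.01, 0, 0, 0, 0, -1], [0, 0, 0, 0, 0, 0, -1], [0, -0.01, 0, 0, 0, 0, -1], [0, 0, 0, 0, 0, 0, -1], [0, 0, 0, 0, 0, 0, -1]]]'

```text
time: 20.17
tool_pos: [0.5351, 0.1911, 0.0941]
tcp_rot: [-3.028, -0.178, -0.727]
wrist_force: [-1.0, -1.8, 1.3]
width: 0.003
grip_force: 0.8
```

```bash
python3 blk.py
python3 - <<'E'
from h import *
im=cv2.imread('pics/last.png'); cv2.imwrite('pics/c9.png',cv2.resize(im[180:310,70:200],(600,600),interpolation=cv2.INTER_CUBIC))
E
```

```text
[ 0.35  0.13  2.27 -0.38  0.3   2.15] [-1.01494933 -1.75074591  1.27262348] (array([  7. , -74.1,  29. ]), np.float64(27.0), array([ 0.001, -1.   ,  0.004]))
[181. 238.] 550 [20.5 -8.3 48. ]
[227. 238.] 528 [ 20.4 -29.3  48. ]
[272. 239.] 513 [ 20.2 -50.4  48. ]
[178. 281.] 602 [ 1.5 -8.2 48. ]
[224. 281.] 564 [  1.4 -29.2  48. ]
[271. 281.] 553 [  1.2 -50.2  48. ]
```

View pics/c9.png

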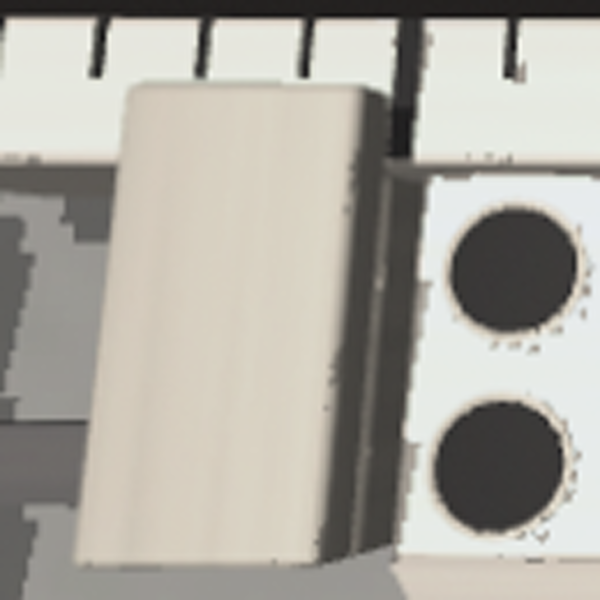

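Request:
jog_arm --increments '[[[0, -0.01, 0, 0, 0, 0, -1], [0, 0, 0, 0, 0, 0, -1], [0, -0.01, 0, 0, 0, 0, -1], [0, 0, 0, 0, 0, 0, -1], [0, 0, 0, 0, 0, 0, -1]]]'

```text
time: 20.63
tool_pos: [0.5351, 0.1914, 0.0941]
tcp_rot: [-3.028, -0.177, -0.727]
wrist_force: [-0.4, -4.0, 1.3]
width: 0.002
grip_force: 1.9
```

```bash
python3 blk.py
python3 - <<'E'
from h import *
c=cam('wrist'); g=cv2.cvtColor(c['im'],cv2.COLOR_BGR2GRAY).astype(int)
f=lambda p,z:(RJ.inv().apply(onz(c,p,z)-OJ)*1000).round(1).tolist()
for r in (225,250,275):
    d=np.diff(g[r,130:180]); i=130.5+d.argmin(); j=130.5+d.argmax(); print(r,i,j,f([(i,r)],.059),f([(j,r)],.048))
r=192; print(g[r,100:180].tolist())
E
```

```text
[ 0.35  0.13  2.27 -0.38  0.3   2.15] [-0.38543594 -4.03828091  1.30576617] (array([  7. , -73.8,  29. ]), np.float64(27.0), array([ 0.001, -1.   ,  0.005]))
[181. 238.] 550 [20.6 -8.  48. ]
[227. 239.] 529 [ 20.4 -29.1  48. ]
[272. 239.] 515 [ 20.2 -50.1  48. ]
[178. 281.] 600 [ 1.5 -7.9 48. ]
[224. 281.] 564 [  1.4 -28.9  48. ]
[271. 281.] 552 [  1.2 -50.   48. ]
225 178.5 161.5 [[25.8, -11.5, 59.0]] [[26.6, 1.3, 48.0]]
250 174.5 159.5 [[15.2, -10.5, 59.0]] [[15.1, 1.3, 48.0]]
275 165.5 156.5 [[4.8, -7.6, 59.0]] [[4.0, 1.8, 48.0]]
[230, 230, 230, 230, 230, 230, 230, 230, 229, 229, 229, 229, 216, 101, 47, 111, 224, 229, 229, 229, 229, 229, 229, 230, 230, 230, 230, 230, 230, 230, 230, 230, 230, 230, 230, 161, 71, 41, 200, 230, 230, 230, 230, 230, 230, 230, 230, 230, 230, 230, 230, 230, 230, 230, 230, 217, 139, 53, 54, 54, 52, 75, 129, 176, 230, 230, 230, 230, 230, 230, 230, 230, 230, 230, 230, 230, 230, 230, 230, 230]
```

Contact with the stop: the force rose to 4 N and the motion stopped. Next I back off to the right, lift, come round in front and make the diagonal press on the bevel.

Run:
```python
from h import *
L=.073
planc([(*pose((6,-84,29),27,L),5),(*pose((-15,-84,80),28,L),5),(*pose((-48,-30,72),28,L),5),(*pose((-32,-30,44.5),28,L),5)])
```

```text
5 [-0.01, 0.07, -0.0, 0.01, 0.0, 0.01]
5 [0.02, -0.0, -0.37, 0.0, 0.03, -0.0]
5 [-0.22, -0.36, -0.06, -0.0, -0.0, -0.0]
5 [0.01, -0.0, 0.21, -0.0, -0.0, -0.0]
```

Request:
jog_arm --increments '[[[-0.01, 0.07, 0, 0, 0, 0, -1], [-0.01, 0.07, 0, 0, 0, 0, -1], [-0.01, 0.07, 0, 0, 0, 0, -1], [-0.01, 0.07, 0, 0, 0, 0, -1], [-0.01, 0.07, 0, 0, 0, 0, -1]]]'

```text
time: 21.15
tool_pos: [0.5348, 0.1809, 0.0933]
tcp_rot: [-3.028, -0.178, -0.727]
wrist_force: [0.0, 0.9, -0.4]
width: 0.001
grip_force: 0.0
```

Request:
jog_arm --increments '[[[0.02, 0, -0.37, 0, 0.03, 0, -1], [0.02, 0, -0.37, 0, 0.03, 0, -1], [0.02, 0, -0.37, 0, 0.03, 0, -1], [0.02, 0, -0.37, 0, 0.03, 0, -1], [0.02, 0, -0.37, 0, 0.03, 0, -1]]]'

```text
time: 21.57
tool_pos: [0.5119, 0.1784, 0.1444]
tcp_rot: [-3.021, -0.177, -0.75]
wrist_force: [-0.2, 0.0, -0.1]
width: 0.002
grip_force: 0.0
```

Request:
jog_arm --increments '[[[-0.22, -0.36, -0.06, 0, 0, 0, -1], [-0.22, -0.36, -0.06, 0, 0, 0, -1], [-0.22, -0.36, -0.06, 0, 0, 0, -1], [-0.22, -0.36, -0.06, 0, 0, 0, -1], [-0.22, -0.36, -0.06, 0, 0, 0, -1]]]'

```text
time: 21.98
tool_pos: [0.4724, 0.2286, 0.1364]
tcp_rot: [-3.021, -0.177, -0.751]
wrist_force: [0.1, -0.4, -0.4]
width: -0.002
grip_force: 0.0
```

```bash
python3 blk.py
python3 - <<'E'
from h import *
planc([(*pose((-32,-30,44.5),28,.073),5)])
E
```

```text
[ 0.5  -0.02  2.34 -0.46  0.41  2.33] [ 0.1271665  -0.44453581 -0.41069692] (array([-49.9, -29.6,  71.9]), np.float64(27.9), array([ 0.001, -1.   ,  0.004]))
[289. 150.] 256 [20.7 -8.2 48. ]
[323. 151.] 258 [ 20.5 -29.2  48. ]
[356. 151.] 260 [ 20.4 -50.3  48. ]
[288. 180.] 267 [ 1.7 -8.  48. ]
[322. 180.] 261 [  1.4 -29.   48. ]
[356. 180.] 269 [  1.4 -50.1  48. ]
5 [0.03, 0.01, 0.22, 0.0, 0.01, 0.01]
```

Request:
jog_arm --increments '[[[0.03, 0.01, 0.22, 0, 0, 0, -1], [0.03, 0.01, 0.22, 0, 0, 0, -1], [0.03, 0.01, 0.22, 0, 0, 0, -1], [0.03, 0, 0.22, 0, 0, 0, -1], [0.03, 0, 0.22, 0, 0, 0, -1]]]'

```text
time: 22.45
tool_pos: [0.493, 0.229, 0.1085]
tcp_rot: [-3.022, -0.176, -0.75]
wrist_force: [-0.8, -0.0, -0.8]
width: 0.003
grip_force: 0.0
```

Request:
jog_arm --increments '[[[0.015, 0, 0.05, 0, 0, 0, -1], [0.015, 0, 0.05, 0, 0, 0, -1], [0.015, 0, 0.05, 0, 0, 0, -1], [0.015, 0, 0.05, 0, 0, 0, -1], [0.015, 0, 0.05, 0, 0, 0, -1]]]'

```text
time: 22.87
tool_pos: [0.4979, 0.2302, 0.1039]
tcp_rot: [-3.021, -0.177, -0.751]
wrist_force: [0.3, 0.5, 0.1]
width: -0.001
grip_force: 0.0
```

```bash
python3 blk.py
```

```text
[ 0.47  0.08  2.31 -0.53  0.33  2.39] [0.34149846 0.50182251 0.09057401] (array([-24.5, -30.9,  39.4]), np.float64(27.9), array([ 0.001, -1.   ,  0.004]))
[279. 177.] 412 [20.7 -8.1 48. ]
[320. 177.] 407 [ 20.5 -29.2  48. ]
[361. 178.] 407 [ 20.5 -50.2  48. ]
[278. 214.] 426 [ 1.6 -8.  48. ]
[320. 214.] 427 [  1.5 -29.1  48. ]
[361. 215.] 437 [  1.3 -50.1  48. ]
```

Request:
jog_arm --increments '[[[0.009, 0, 0.03, 0, 0, 0, -1], [0.009, 0, 0.03, 0, 0, 0, -1], [0, 0, 0, 0, 0, 0, -1], [0, 0, 0, 0, 0, 0, -1], [0, 0, 0, 0, 0, 0, -1]]]'

```text
time: 23.33
tool_pos: [0.499, 0.2304, 0.1025]
tcp_rot: [-3.021, -0.177, -0.75]
wrist_force: [0.0, -0.1, -1.4]
width: 0.0
grip_force: 0.0
```

Request:
jog_arm --increments '[[[0.006, 0, 0.02, 0, 0, 0, -1], [0, 0, 0, 0, 0, 0, -1], [0, 0, 0, 0, 0, 0, -1], [0, 0, 0, 0, 0, 0, -1], [0, 0, 0, 0, 0, 0, -1]]]'

```text
time: 23.75
tool_pos: [0.4994, 0.2304, 0.102]
tcp_rot: [-3.021, -0.177, -0.75]
wrist_force: [0.5, 0.7, 0.3]
width: -0.002
grip_force: 0.0
```

Request:
jog_arm --increments '[[[0.006, 0, 0.02, 0, 0, 0, -1], [0, 0, 0, 0, 0, 0, -1], [0.006, 0, 0.02, 0, 0, 0, -1], [0, 0, 0, 0, 0, 0, -1], [0, 0, 0, 0, 0, 0, -1]]]'

```text
time: 24.17
tool_pos: [0.5003, 0.2305, 0.1011]
tcp_rot: [-3.021, -0.177, -0.75]
wrist_force: [-0.2, -0.3, -0.7]
width: -0.001
grip_force: 0.0
```

Request:
jog_arm --increments '[[[0.006, 0, 0.02, 0, 0, 0, -1], [0, 0, 0, 0, 0, 0, -1], [0.006, 0, 0.02, 0, 0, 0, -1], [0, 0, 0, 0, 0, 0, -1], [0, 0, 0, 0, 0, 0, -1]]]'

```text
time: 24.58
tool_pos: [0.5009, 0.2305, 0.1006]
tcp_rot: [-3.021, -0.177, -0.75]
wrist_force: [-7.9, -1.0, 7.7]
width: -0.002
grip_force: 5.5
```

```bash
python3 blk.py
```

```text
[ 0.47  0.09  2.3  -0.54  0.33  2.4 ] [-7.92884144 -0.96813788  7.7219505 ] (array([-21.5, -31. ,  36.1]), np.float64(27.9), array([ 0.001, -1.   ,  0.005]))
[278. 181.] 429 [20.8 -8.2 48. ]
[320. 181.] 424 [ 20.6 -29.3  48. ]
[362. 182.] 431 [ 20.5 -50.3  48. ]
[277. 219.] 454 [ 1.7 -8.  48. ]
[319. 219.] 453 [  1.5 -29.1  48. ]
[362. 220.] 457 [  1.4 -50.2  48. ]
```

Request:
jog_arm --increments '[[[0.004, 0, 0.01, 0, 0, 0, -1], [0, 0, 0, 0, 0, 0, -1], [0, 0, 0, 0, 0, 0, -1], [0, 0, 0, 0, 0, 0, -1], [0, 0, 0, 0, 0, 0, -1]]]'

```text
time: 25.05
tool_pos: [0.5009, 0.2305, 0.1005]
tcp_rot: [-3.022, -0.177, -0.75]
wrist_force: [-10.6, -1.2, 11.1]
width: 0.004
grip_force: 7.6
```

Request:
jog_arm --increments '[[[0.004, 0, 0.006, 0, 0, 0, -1], [0, 0, 0, 0, 0, 0, -1], [0, 0, 0, 0, 0, 0, -1], [0, 0, 0, 0, 0, 0, -1], [0, 0, 0, 0, 0, 0, -1]]]'

```text
time: 25.47
tool_pos: [0.501, 0.2305, 0.1005]
tcp_rot: [-3.022, -0.177, -0.75]
wrist_force: [-13.4, -1.0, 13.3]
width: -0.0
grip_force: 8.9
```

```bash
python3 blk.py
python3 - <<'E'
from h import *
c=cam('wrist'); im=c['im']
# wheel bar check: white bar on dark wheel
q=proj(c,OJ+RJ.apply([[0,.1,.1],[-.025,.1,.098],[.0375,0,.052],[.0,.0,.059]])); print(q.round())
cv2.imwrite('pics/f.png',im)
E
```

```text
[ 0.47  0.1   2.3  -0.54  0.33  2.4 ] [-13.4224278   -0.99249435  13.30642171] (array([-21.4, -31. ,  35.9]), np.float64(27.9), array([ 0.001, -1.   ,  0.005]))
[278. 181.] 431 [20.7 -8.1 48. ]
[320. 182.] 426 [ 20.5 -29.2  48. ]
[362. 182.] 435 [ 20.5 -50.3  48. ]
[277. 219.] 451 [ 1.6 -8.  48. ]
[320. 219.] 453 [  1.5 -29.1  48. ]
[362. 220.] 457 [  1.4 -50.2  48. ]
[[ -92.  206.]
 [-102.  287.]
 [ 261.  146.]
 [ 255.  220.]]
```

```bash
python3 -c "
from workcell import bot
print(bot.finish_job())"
```

```text
the job is handed in; nothing more can be done
None
```

I've handed the job in at about 25 s, and no verdict came back. The wheel reads about 3.02 rad, the block is square against the fence and up to the stop, held with about 13 N towards the fence and 13 N down, and I kept clear of the hex-key holder, jar and timer without re-measuring them at the end.

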